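# Hold a heat sink flush on a sloped bonding pad

## Robot

A 6-joint arm with a two-finger parallel gripper is mounted at the origin on the work surface; the furniture and walls round the work are solid. World frame = base frame: x ahead of the robot, y to its left, z up, the work surface at z = 0. Lengths are in mm, angles in rad, forces in N, time in s.
With the tool pointing down it reaches from about 275 to 1000 mm from the base axis. Payload 8.4 kg.
Tool frame: the origin (TCP) lies midway between the tips of the shut fingers; the grasp point (between the pads) lies 19 mm behind it; z points along the fingers, y is the line along which they close (so a half turn about z gives the same grasp; the last joint's range is limited). The gripper opens to 85 mm and grips with 20 to 120 N. Pads are 22 mm wide; open, the fingers measure 114 mm over their backs; the gripper's body (76 mm by 85 mm) begins 54 mm behind the grasp point. The pads swing forward as they close: fully open they stand 13 mm farther back than shut.
Start: joints at [1.292, 0.353, 1.633, -0, 1.155, -0.002], TCP at [170.798, 601.212, 231.281] pointing down, gripper open.
Joint ranges: [-2.63, 2.63], [-0.92, 2.1], [0.06, 2.66], [-1.3, 4.44], [0, 2.69], [-3.02, 3.02]. Speed limits (rad/s): [2.22, 2.22, 2.79, 3.14, 3.14, 3.14].

## Interface

Orientations are given as [roll, pitch, yaw] about the fixed x, y, z axes, in that order (R = Rz(yaw) Ry(pitch) Rx(roll)).
In Python, from rig import telemetry, optics, r gives the robot as it stands.
- The arm moves only by the tool play_rows, never from a script. Its arguments are lists of equal length, an entry for each row: "dp": the shift along the tool's x, y, z in units of 40 mm (1.0 is 40 mm), a list of three; "rot": the turn, a rotation vector about the tool's x, y, z in units of 6 degrees (1.0 is 6 degrees), a list of three. In form: {"dp": [[tx, ty, tz], ...], "rot": [[ax, ay, az], ...]}. A call has 1 to 5 rows; each row is the pose to reach, as a shift and turn from the pose commanded when the call began, along the tool's axes at that moment; what a row does not reach only later rows make up. A row lasts 1/12 s, in which the tool goes at most 41.7 mm and 7.16 degrees, less where a joint would pass 70% of its speed; a pose out of reach is approached as far as the arm can. A call with a gripper value outside its range is refused whole. "fingers" is the opening, from 0 (shut) to 1 (fully open), set as the call begins (left out, the last holds). The fingers move at their own pace and stop on an object; "grip_force" is the grip in N (left out, the last holds). Time passes only in rows, so rows that repeat a pose let the fingers close. It gives the time, the measured TCP pose, the force, the opening and the grip force at its end, in the units of the state.
- telemetry.sense(): the state, without advancing time (a new reading comes with each control period).
- optics.grab_frame(name): name is "scene" or "top" or "wrist"; returns a dict with "color" (480x640x3 uint8, red, green, blue), "mtx" (3x3 intrinsics, pixels), "R" (3x3) and "t" (3): a world point X has camera coordinates R X + t; the wrist camera has in their place "mount" (4x4, takes a point from camera to tool coordinates, whose origin is the TCP and whose axes are the flange's). Camera axes: x right, y down, z forward; pixel columns grow to the right and rows downward; lengths in mm; the calibration is good to about 2 mm. A picture is of the moment at which its call begins: read the wrist's pose just before it. There is no depth.
- r.sign_off(): hands the job in; it is judged then, once.
The state is a dict: "clock": time; "qpos": joint angles; "qvel": joint speeds; "joint_efforts": joint torques, N m; "eef_pos": TCP position; "tcp_rot": TCP orientation; "contact_force": force on the tool from outside, world axes, zero at the start; "wrist_torque": the same for the moment, N m; "opening": opening from 0.0 (shut) to 1.0 (fully open); "grasp_force": force on a finger pad.
Only numpy, scipy, OpenCV 4.12 (cv2) and the standard library are available. Lean on these libraries where they do the work, as an engineer would, in place of code of your own. Each camera call takes 0.05 s, during which the arm holds its last target. There are 200 camera calls.

## Task

Pick up the rectangular heat sink by its fin and lay its flat underside on the wooden pad of the bonding fixture, long side up the slope, centred and square on the pad and tilted to lie flush with it. Press it straight in against the pad's springs until the line scribed round the pad's edge is about level with the cradle's rim (half of the pad's travel), and finish like that, still gripping it and pressing as if the adhesive were setting: do not let go. Do not shift the cradle's tilt setting, and leave the round heat sink and the glue bottle where they are.

Things in the scene. Friction and masses are not known exactly. Their poses are not given: they have to be found in the camera images.
- rect_sink: the part to hold: rectangular aluminium heat sink, a flat plate 100 (x) x 64 (y) x 6 mm with one upright fin in its middle, 50 mm long (along x), 12 mm thick (along y), reaching from 6 to 46 mm above the underside; 0.1 to 0.2 kg, loose, lying flat on the desk fin up. Origin: centre of the underside; z up through the fin. Half a turn about z makes no difference
- round_sink: round aluminium heat sink, a disc 76 mm across and 6 mm thick with the same fin (50 x 12 mm, top 46 mm above the underside); loose, to be left alone. It and the rectangular one may lie on either side of the fixture. Origin: centre of the underside
- fixture: steel base of the bonding fixture, bolted down, 130 (x) x 124 (y) x 12 mm, with two cheeks up to 82 mm high at y = +-51 to 58 mm that carry the tilting cradle (pivot axis along y, 60 mm above the desk over the origin) and a small black clamping knob on the -y cheek out to y = -72 mm. Origin: centre of the underside, on the desk. Its -x side, where the slope is low, looks to the robot's right (world -y) or diagonally to the right and back toward the robot
- cradle (a joint): tilt of the cradle in rad: 0 level; positive: the pad's face leans to the fixture's -x side (low edge there). Set somewhere from 0.2 to 0.5 and clamped by friction that holds about 4 N m; must not be shifted. The cradle is a shallow steel tray 134 x 98 mm whose rim is 12 mm below the pad's face when the pad is out
- cradle_rim (a point): point on the cradle's lower rim, in the middle of that edge (shows whether the tilt setting has been shifted)
- pad_face (a point): centre of the outer face of the wooden pad, 120 (x, up the slope) x 84 (y, level) mm; z is the outward normal of the face (upward, leaning to the low side). The point moves with the pad. Undepressed it lies 40 mm from the pivot axis, about 95 to 99 mm above the desk
- pad (a joint): how far the pad is pressed in along its normal, m: 0 out, 0.012 the stop. Sprung: it starts to move at about 2 N, takes about 7 N at half travel (0.006) and 13 N at the stop. A dark line is scribed round its edge 6 mm below the face, level with the cradle's rim at half travel
- glue_bottle: white glue bottle with an orange tip, 47 mm across, 148 mm high, loose bystander. Origin: centre of the underside
Not all that is in view belongs to the job. Leave any purple or red look-alike of the rect_sink alone.

How it is judged (in metres and radians):
On the way:
1. the rectangular heat sink is lifted clear of the desk in the gripper (height (world z) of rect_sink above 0.03 m and contact force between the fingers and rect_sink above 2 N), for 0.2 s.
At the end, for the whole second after the job is handed in: The rectangular heat sink is still gripped and lies on the pad at rest: flush within 0.05 rad and 3 mm, square within 0.12 rad, centred within 12 mm each way; the pad is pressed in 3 to 9 mm (aim 6) by the heat sink with over 2.5 N, not by the fingers (angle between the z axis of rect_sink and the z axis of pad_face, either way round below 0.05 rad and angle between the x axis of rect_sink and the x axis of pad_face, either way round below 0.12 rad and x of rect_sink in the frame of pad_face between -0.012 and 0.012 m and y of rect_sink in the frame of pad_face between -0.012 and 0.012 m and z of rect_sink in the frame of pad_face between -0.003 and 0.003 m and value of joint pad between 0.003 and 0.009 m and contact force between the fingers and rect_sink above 2 N and contact force between rect_sink and pad above 2.5 N and contact force between the fingers and pad below 0.5 N and linear speed of rect_sink below 0.01 m/s and height (world z) of rect_sink above 0.07 m); the arm keeps its last pose, push and grip.
It fails at once if the cradle's tilt setting is shifted (its rim moves more than 5 mm) (distance of cradle_rim from where it was at the start of the episode above 0.005 m).
It fails at once if the round heat sink is moved more than 25 mm (distance of round_sink from where it was at the start of the episode above 0.025 m).
It fails at once if the glue bottle is moved more than 25 mm (distance of glue_bottle from where it was at the start of the episode above 0.025 m).
It also fails if it takes over 38 s, if anything falls off the work surface, if the arm or the gripper's body presses on something with over 40 N, if the wrist force passes 120 N, or if a joint passes its speed limit or range.

## Working session

There is one attempt and no reset: what is moved stays moved. The work goes in short steps, Python scripts to look and compute and a tool call to move; the robot and the scene stay as the last step left them, time stands still between calls to the robot, and variables do not carry over. Pictures are saved under pics/ and viewed, at most 10 in all, crops included, and the job is handed in when it is done.

Besides the shell and the picture viewer there is one more tool, called after "Call:" as a command line: name --argument value ..., lists and objects as JSON in quotes. play_rows: Moves the arm, as the interface text tells. Its arguments: {"type":"object","properties":{"dp":{"type":"array"},"rot":{"type":"array"},"fingers":{"type":"number"},"grip_force":{"type":"number"}},"required":["dp","rot"]}

```bash
mkdir -p pics; ls; python3 - <<'E'
from rig import telemetry, optics, r
import cv2,pickle
s=telemetry.sense();print(s)
for n in("scene","top"):
    f=optics.grab_frame(n);pickle.dump(f,open(n+'.pkl','wb'));cv2.imwrite(f'pics/{n}0.png',f['color'][:,:,::-1]);print(n,f['mtx'],f['R'],f['t'])
E
```

```text
pics
{'clock': 0.0, 'qpos': array([ 1.29158269e+00,  3.53654152e-01,  1.63416413e+00, -2.15173491e-05,
        1.15519495e+00, -2.37627518e-03]), 'qvel': array([-3.55740014e-04,  9.83746394e-05,  6.36530065e-04,  2.22857367e-03,
        1.95430839e-03, -1.29082333e-03]), 'joint_efforts': array([ 5.69257827e-04, -6.05234742e+01, -3.42077637e+01,  4.01071031e-05,
        9.05907626e-03, -6.64154129e-06]), 'eef_pos': array([170.678172  , 600.73144878, 230.54509851]), 'tcp_rot': array([-3.14017203e+00,  1.62975557e-05,  2.86476401e+00]), 'contact_force': array([-0.46874925,  0.3992219 ,  1.01315378]), 'wrist_torque': array([ 0.05754239,  0.01273598, -0.0235294 ]), 'grasp_force': 0.0, 'opening': 1.0021837848877775}
scene [[505.39390674   0.         313.3305093 ]
 [  0.         505.39390674 241.69350761]
 [  0.           0.           1.        ]] [[ 0.90337557 -0.42861076  0.01433158]
 [-0.16931547 -0.3871685  -0.90632931]
 [ 0.39401123  0.8163292  -0.422329  ]] [-421.49881031  176.72251827 1187.83476793]
top [[531.80696004   0.         314.49502189]
 [  0.         531.80696004 239.58633387]
 [  0.           0.           1.        ]] [[ 0.01952504 -0.99980228 -0.00376349]
 [-0.98231903 -0.01848233 -0.18630009]
 [ 0.1861937   0.00733447 -0.98248568]] [   8.42024229  478.91398509 1190.50733906]
```

View pics/top0.png

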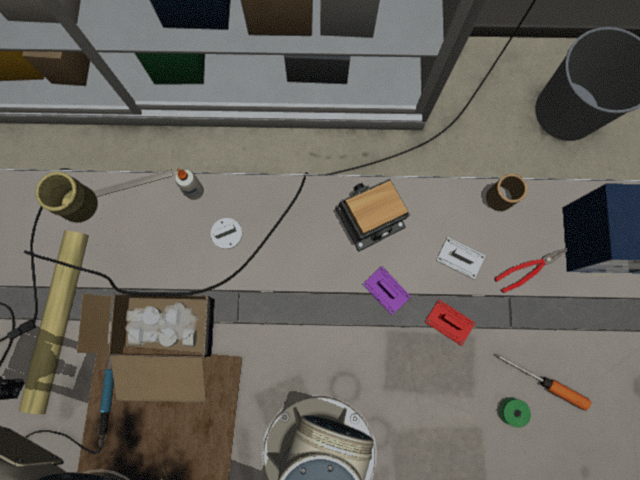

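View pics/scene0.png

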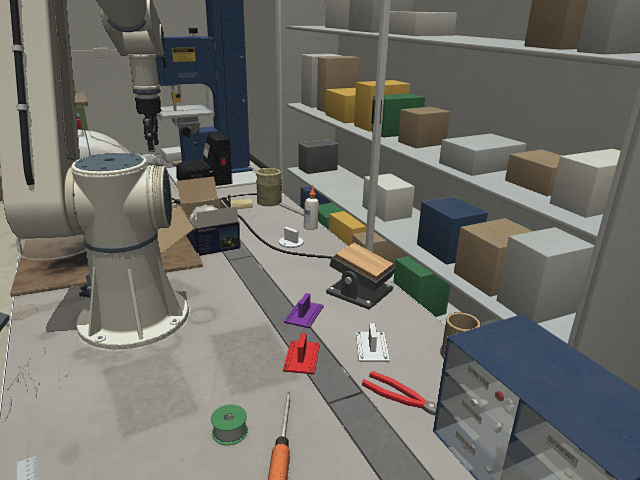

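The top picture shows the white rect sink at about (460,257), the fixture at (373,212), the round sink at (227,233) and the bottle at (186,182). The scene picture shows the sink at (373,345) and the fixture at (362,275). I'll enlarge crops of both.

```bash
python3 - <<'E'
import cv2,numpy as np
a=cv2.imread('pics/top0.png')[170:290,330:490];b=cv2.imread('pics/scene0.png')[235:370,310:410]
cv2.imwrite('pics/c1.png',cv2.resize(a,None,fx=5,fy=5,interpolation=cv2.INTER_CUBIC))
cv2.imwrite('pics/c2.png',cv2.resize(b,None,fx=4.4,fy=4.4,interpolation=cv2.INTER_CUBIC))
E
```

```text
(no output)
```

View pics/c1.png

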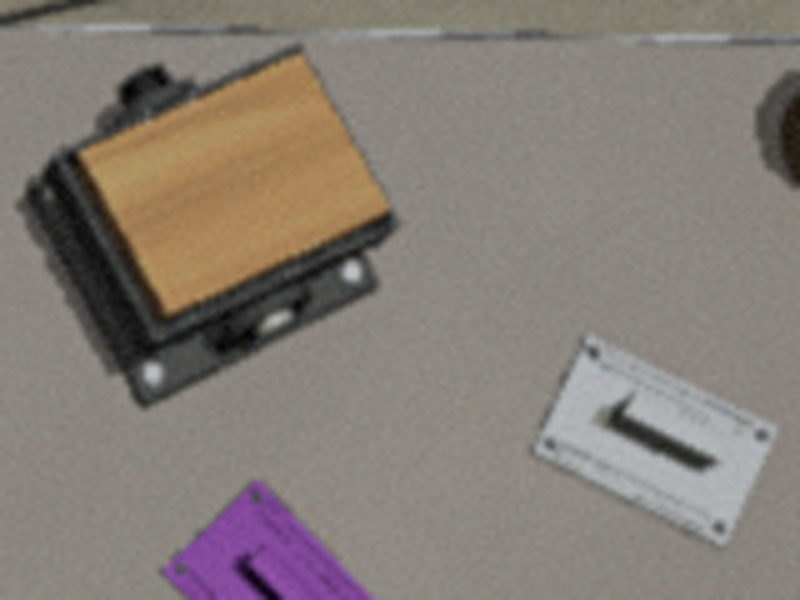

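View pics/c2.png

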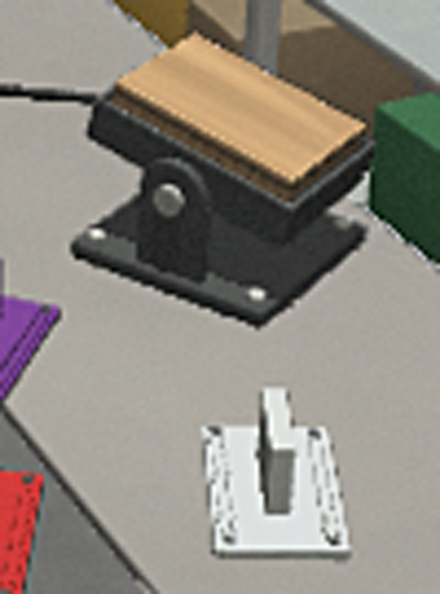

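```bash
cat > fit.py <<'E'
import pickle,numpy as np
from scipy.optimize import least_squares
from scipy.spatial.transform import Rotation as Ro
C={n:pickle.load(open(n+'.pkl','rb')) for n in('top','scene')}
def proj(n,X):
    f=C[n];c=np.asarray(X)@f['R'].T+f['t'];p=c@f['mtx'].T;return p[:,:2]/p[:,2:]
def pix(P,s,o):return (np.array(P,float)+.5)/s-.5+o
T=lambda P:pix(P,5,(330,170)); S=lambda P:pix(P,4.4,(310,235))
padT=T([(78,152),(303,55),(390,213),(167,317)]);padS=S([(195,35),(365,128),(293,182),(118,88)])
padtop=padS[[3,0,1,2]] # same order? set below
L=np.array([(60,-42,0),(-60,-42,0),(-60,42,0),(60,42,0)],float)
B=np.array([(65,62,0),(-65,62,0)],float);bT=T([(145,405),(380,287)]);bS=S([(75,250),(262,325)])
def padpose(q):
    t=q[3];A=Ro.from_euler('zy',[q[2],-t]);R0=Ro.from_euler('z',q[2])
    return A,np.array([q[0],q[1],60])+40*A.as_matrix()[:,2]
def fr(q):
    A,c=padpose(q);W=A.apply(L)+c;Wb=Ro.from_euler('z',q[2]).apply(B)+[q[0],q[1],0]
    return np.r_[(proj('top',W)-padT).ravel(),(proj('scene',W)-padS).ravel(),.5*(proj('top',Wb)-bT).ravel(),.5*(proj('scene',Wb)-bS).ravel()]
sL=np.array([(50,32,6),(-50,32,6),(-50,-32,6),(50,-32,6)],float)
sT=T([(587,335),(777,428),(725,545),(533,452)]);sS=S([(202,428),(330,425),(350,552),(215,552)])
def sr(q,full=False):
    W=Ro.from_euler('z',q[2]).apply(sL)+[q[0],q[1],0]
    o=min(range(4),key=lambda k:np.abs(proj('scene',W)-np.roll(sS,k,0)).sum())
    return np.r_[(proj('top',W)-sT).ravel(),(proj('scene',W)-np.roll(sS,o,0)).ravel()]
if __name__=='__main__':
    for y in(1.2,2.0):
        a=least_squares(fr,[480,-100,y,.3]);print(a.x,a.cost);
    print(a.fun.round(1));A,c=padpose(a.x);print('pad',c,A.as_matrix().round(3))
    b=[least_squares(sr,[400,-320,y]) for y in(.9,1.2,1.6,2,-1,-1.5,-2)];b=min(b,key=lambda k:k.cost);print('sink',b.x,b.cost,b.fun.round(1))
E
python3 fit.py
```

```text
[ 5.43361183e+02 -1.21257597e+02  2.03105215e+00 -1.18939145e-01] 32.3758738946161
[ 5.43361257e+02 -1.21257603e+02  2.03105131e+00 -1.18936986e-01] 32.37587390097589
[-0.6  0.7  1.6 -0.9  1.7 -1.2 -1.6 -0.3 -0.3  3.6  0.7 -1.9 -0.4 -5.1
 -1.3 -0.6  0.4  0.7  1.1  1.2 -0.4  1.3 -0.2  1.6]
pad [ 548.10752831 -121.25760255   99.71741322] [[-0.441 -0.89   0.119]
 [ 0.896 -0.444  0.   ]
 [ 0.053  0.106  0.993]]
sink [ 450.46094654 -329.6407763     1.45278872] 2684.50412295662 [ -9.1  30.7  -4.9  17.9   7.6 -31.9   4.3 -18.9  -6.1   2.3 -16.7  30.3
   6.7  -4.5  17.1 -30.8]
```

```bash
sed -i "s/'zy'/'ZY'/; s/sL=.*/sL=np.array([(50,-32,6),(-50,-32,6),(-50,32,6),(50,32,6)],float)/" fit.py; python3 fit.py
```

```text
[ 5.44407936e+02 -1.14848462e+02  2.06114119e+00  2.00755346e-01] 3.85031822103095
[ 5.44407936e+02 -1.14848461e+02  2.06114119e+00  2.00755354e-01] 3.8503182210312024
[ 0.3 -0.2  0.3 -0.6  0.6 -0.5  0.2 -0.2 -0.3 -0.5  0.3 -0.7 -0.2 -0.2
 -0.9 -1.3 -0.4  0.7 -0.1  0.4 -0.7  0.9 -0.2  0.9]
pad [ 548.16425486 -121.88499091   99.19664931] [[-0.461 -0.882  0.094]
 [ 0.864 -0.471 -0.176]
 [ 0.199  0.     0.98 ]]
sink [ 449.21500692 -331.08510647    1.11759307] 1.102925159707714 [ 0.2 -0.2  0.5 -0.1 -0.   0.4 -0.2 -0.1 -0.7  0.6  0.4 -0.   0.1 -0.6
 -0.1 -0.6]
```

```bash
cat > h.py <<'E'
import numpy as np
from rig import telemetry
from scipy.spatial.transform import Rotation as Ro
def go(p,rpy):
    s=telemetry.sense();A=Ro.from_euler('xyz',s['tcp_rot']);B=Ro.from_euler('xyz',rpy) if not isinstance(rpy,Ro) else rpy
    print('t',round(s['clock'],2),'p',s['eef_pos'].round(1),'rpy',s['tcp_rot'].round(3),'F',s['contact_force'].round(1),'grasp',round(s['grasp_force'],1),round(s['opening'],3))
    print('dp',(A.inv().apply(np.array(p)-s['eef_pos'])/40).round(3),'rot',((A.inv()*B).as_rotvec()/np.radians(6)).round(3))
E
python3 -c "
from h import *
go([420,400,300],[np.pi,0,2.3])"
```

```text
t 0.1 p [170.7 600.8 230.6] rpy [-3.14  -0.     2.865] F [-1.  -0.   0.1] grasp 0.0 1.001
dp [-7.368 -3.128 -1.731] rot [-1.200e-02  3.000e-03  5.394e+00]
```

Call:
play_rows --dp '[[-7.4, -3.1, -1.7], [-7.4, -3.1, -1.7], [-7.4, -3.1, -1.7], [-7.4, -3.1, -1.7], [-7.4, -3.1, -1.7]]' --rot '[[0, 0, 5.4], [0, 0, 5.4], [0, 0, 5.4], [0, 0, 5.4], [0, 0, 5.4]]'

```text
clock: 0.52
eef_pos: [331.1, 472.6, 274.6]
tcp_rot: [-3.141, 0.0, 2.293]
contact_force: [0.9, 1.1, -0.0]
opening: 1.005
grasp_force: 0.0
```

```bash
python3 -c "
from h import *
go([500,150,320],[np.pi,0,1.8])"
```

```text
t 0.52 p [331.1 472.6 274.6] rpy [-3.141  0.     2.293] F [ 0.9  1.1 -0. ] grasp 0.0 1.005
dp [-8.843 -2.161 -1.133] rot [-5.000e-03  3.000e-03  4.707e+00]
```

Call:
play_rows --dp '[[-8.8, -2.2, -1.1], [-8.8, -2.2, -1.1], [-8.8, -2.2, -1.1], [-8.8, -2.2, -1.1], [-8.8, -2.2, -1.1]]' --rot '[[0, 0, 4.7], [0, 0, 4.7], [0, 0, 4.7], [0, 0, 4.7], [0, 0, 4.7]]'

```text
clock: 0.93
eef_pos: [426.6, 289.0, 299.6]
tcp_rot: [-3.141, 0.0, 1.8]
contact_force: [0.5, 0.1, 0.3]
opening: 1.0
grasp_force: 0.0
```

```bash
python3 -c "
from h import *
go([500,-100,320],[np.pi,0,1.5])"
```

```text
t 0.93 p [426.6 289.  299.6] rpy [-3.141  0.     1.8  ] F [0.5 0.1 0.3] grasp 0.0 1.0
dp [-9.887 -0.419 -0.509] rot [-3.000e-03  2.000e-03  2.862e+00]
```

Call:
play_rows --dp '[[-9.9, -0.4, -0.5], [-9.9, -0.4, -0.5], [-9.9, -0.4, -0.5], [-9.9, -0.4, -0.5], [-9.9, -0.4, -0.5]]' --rot '[[0, 0, 2.9], [0, 0, 2.9], [0, 0, 2.9], [0, 0, 2.9], [0, 0, 2.9]]'

```text
clock: 1.35
eef_pos: [466.5, 84.9, 310.1]
tcp_rot: [-3.142, 0.0, 1.503]
contact_force: [1.6, 0.4, -0.4]
opening: 1.001
grasp_force: 0.0
```

```bash
python3 -c "
from h import *
go([500,-100,320],[np.pi,0,1.5])"
```

```text
t 1.35 p [466.5  84.9 310.1] rpy [-3.142  0.     1.503] F [ 1.6  0.4 -0.4] grasp 0.0 1.001
dp [-4.555  1.148 -0.248] rot [-0.     0.     0.031]
```

Call:
play_rows --dp '[[-4.5, 1.0, -0.3], [-4.5, 1.0, -0.3], [-4.5, 1.0, -0.3], [-4.5, 1.0, -0.3], [-4.5, 1.0, -0.3]]' --rot '[[0, 0, 0], [0, 0, 0], [0, 0, 0], [0, 0, 0], [0, 0, 0]]'

```text
clock: 1.77
eef_pos: [494.7, -99.6, 322.2]
tcp_rot: [3.141, 0.002, 1.501]
contact_force: [0.5, 1.3, -0.2]
opening: 0.999
grasp_force: 0.0
```

```bash
cat >>h.py <<'E'
def wrist(name):
    import pickle,cv2
    from rig import optics
    s=telemetry.sense();f=optics.grab_frame('wrist');f['p']=s['eef_pos'];f['rpy']=s['tcp_rot']
    M=np.eye(4);M[:3,:3]=Ro.from_euler('xyz',s['tcp_rot']).as_matrix();M[:3,3]=s['eef_pos']
    W=np.linalg.inv(M@f['mount']);f['R']=W[:3,:3];f['t']=W[:3,3]
    pickle.dump(f,open(name+'.pkl','wb'));cv2.imwrite(f'pics/{name}.png',f['color'][:,:,::-1]);return f
E
python3 -c "
from h import *
f=wrist('w1');print(f['mount'].round(3))
go([449,-331,150],[np.pi,0,1.118])"
```

```text
[[-0.00000e+00 -9.48000e-01 -3.17000e-01  8.09240e+01]
 [ 1.00000e+00  0.00000e+00 -1.00000e-03 -1.25000e-01]
 [ 1.00000e-03 -3.17000e-01  9.48000e-01 -1.41001e+02]
 [ 0.00000e+00  0.00000e+00  0.00000e+00  1.00000e+00]]
t 1.82 p [ 495.1 -100.6  322.2] rpy [3.141e+00 2.000e-03 1.501e+00] F [ 1.3 -2.  -0.5] grasp 0.0 0.999
dp [-5.817 -0.749  4.319] rot [0.011 0.02  3.653]
```

View pics/w1.png

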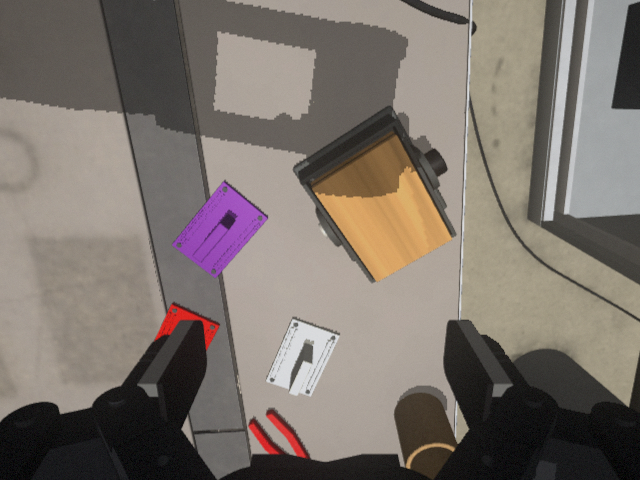

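The wrist picture shows the pad face corners at (313,191), (394,137), (455,235) and (374,281), and the sink plate corners at (297,317), (340,333), (309,397) and (267,381). I'll add these points to the fit.

```bash
cat > fit2.py <<'E'
from fit import *
C['w1']=pickle.load(open('w1.pkl','rb'))
pW=np.array([(394,137),(455,235),(374,281),(313,191)],float)
sW=np.array([(340,333),(309,397),(267,381),(297,317)],float)
fW=lambda q:(lambda A,c:(proj('w1',A.apply(L)+c)-pW).ravel())(*padpose(q))
sWf=lambda q:(proj('w1',Ro.from_euler('z',q[2]).apply(sL)+[q[0],q[1],0])-sW).ravel()
a0=least_squares(fr,[544,-115,2.06,.2]);print(fW(a0.x).round(1))
for g in(lambda q:np.r_[fr(q),fW(q)],fW):
    a=least_squares(g,a0.x);A,c=padpose(a.x);print(a.x.round(3),a.cost,c.round(1));print(fW(a.x).round(1))
b0=least_squares(sr,[449,-331,1.1]).x;print(b0.round(3),sWf(b0).round(1))
for g in(lambda q:np.r_[sr(q),sWf(q)],sWf): print(least_squares(g,b0).x.round(3),least_squares(g,b0).cost)
E
python3 fit2.py
```

```text
[ 3.2 -1.9 -2.   5.8  2.3  2.7 -1.9 -2.2]
[ 5.43337e+02 -1.12793e+02  2.08500e+00  2.49000e-01] 23.930467342297526 [ 548.2 -121.4   98.8]
[ 2.  -1.7 -2.5  2.1  3.3  0.4 -2.3  0.2]
[ 5.42994e+02 -1.12188e+02  2.08800e+00  2.64000e-01] 16.313962270102266 [ 548.2 -121.3   98.6]
[ 2.  -1.5 -2.9  1.3  3.2 -0.2 -2.3  0.7]
[ 449.215 -331.085    1.118] [ 0.2  3.2  2.1  0.4 -1.5  1.3 -4.6  2.2]
[ 450.262 -329.468    1.101] 16.586414018764863
[ 450.697 -328.483    1.091] 11.423304699047037
```

Call:
play_rows --dp '[[-5.8, -0.75, 2], [-5.8, -0.75, 2], [-5.8, -0.75, 2], [-5.8, -0.75, 3], [-5.8, -0.75, 4.3]]' --rot '[[0, 0, 3.8], [0, 0, 3.8], [0, 0, 3.8], [0, 0, 3.8], [0, 0, 3.8]]'

```text
clock: 2.23
eef_pos: [460.4, -272.7, 225.7]
tcp_rot: [3.137, 0.001, 1.103]
contact_force: [1.5, -0.4, 0.6]
opening: 1.003
grasp_force: 0.0
```

```bash
python3 -c "
from h import *
go([450,-330,130],[np.pi,0,1.105])"
```

```text
t 2.23 p [ 460.4 -272.7  225.7] rpy [3.137e+00 1.000e-03 1.103e+00] F [ 1.5 -0.4  0.6] grasp 0.0 1.003
dp [-1.394  0.402  2.395] rot [ 0.043  0.008 -0.023]
```

Call:
play_rows --dp '[[-1.4, 0.4, 2.4], [-1.4, 0.4, 2.4], [-1.4, 0.4, 2.4], [-1.4, 0.4, 2.4], [-1.4, 0.4, 2.4]]' --rot '[[0.04, 0, 0], [0.04, 0, 0], [0.04, 0, 0], [0.04, 0, 0], [0.04, 0, 0]]'

```text
clock: 2.65
eef_pos: [448.1, -326.4, 127.4]
tcp_rot: [-3.134, -0.001, 1.104]
contact_force: [0.8, 0.2, 1.3]
opening: 1.0
grasp_force: 0.0
```

```bash
python3 -c "
from h import *
f=wrist('w2')
go([450,-330,12],[np.pi,0,1.105])"
```

```text
t 2.7 p [ 449.2 -326.5  129. ] rpy [-3.137 -0.     1.105] F [ 0.1 -0.3 -0.2] grasp 0.0 1.003
dp [-0.072  0.072  2.923] rot [-0.048 -0.004 -0.002]
```

View pics/w2.png

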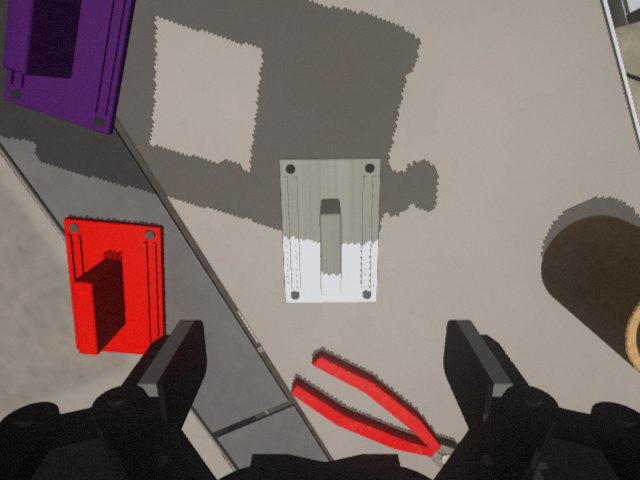

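The sink lies squarely in view, with plate corners at (280,160), (380,159), (377,302) and (286,303). The pliers are just below it, under the fingers' line.

```bash
cat > fit3.py <<'E'
from fit import *
from h import go
C['w2']=pickle.load(open('w2.pkl','rb'))
P=np.array([(380,159),(377,302),(286,303),(280,160)],float)
g=lambda q:(proj('w2',Ro.from_euler('z',q[2]).apply(sL)+[q[0],q[1],0])-P).ravel()
b=least_squares(g,[449,-331,1.1]);print(b.x.round(3),b.fun.round(1))
F=np.array([(25,6,46),(25,-6,46),(-25,6,46),(-25,-6,46)]);print(proj('w2',Ro.from_euler('z',b.x[2]).apply(F)+[b.x[0],b.x[1],0]).round(0))
go([b.x[0],b.x[1],13],[np.pi,0,b.x[2]])
E
python3 fit3.py
```

```text
[ 449.168 -330.852    1.118] [ 1.4 -0.8  0.3  1.  -0.3  0.8 -1.4 -0.5]
[[320. 214.]
 [342. 214.]
 [321. 297.]
 [342. 296.]]
t 2.7 p [ 449.2 -326.5  129. ] rpy [-3.137 -0.     1.105] F [ 0.1 -0.3 -0.2] grasp 0.0 1.003
dp [-0.1    0.063  2.899] rot [-0.048 -0.005 -0.126]
```

Call:
play_rows --dp '[[-0.1, 0.06, 0.9], [-0.1, 0.06, 1.8], [-0.1, 0.06, 2.5], [-0.1, 0.06, 2.9], [-0.1, 0.06, 2.9]]' --rot '[[-0.05, 0, -0.13], [-0.05, 0, -0.13], [-0.05, 0, -0.13], [-0.05, 0, -0.13], [-0.05, 0, -0.13]]'

```text
clock: 3.12
eef_pos: [448.7, -329.6, 11.5]
tcp_rot: [-3.14, -0.001, 1.12]
contact_force: [-0.2, 0.1, -0.3]
opening: 1.003
grasp_force: 0.0
```

Call:
play_rows --dp '[[0, 0, 0], [0, 0, 0], [0, 0, 0], [0, 0, 0], [0, 0, 0]]' --rot '[[0, 0, 0], [0, 0, 0], [0, 0, 0], [0, 0, 0], [0, 0, 0]]'

```text
clock: 3.53
eef_pos: [449.8, -331.7, 14.0]
tcp_rot: [3.138, 0.0, 1.119]
contact_force: [0.5, 1.6, -0.6]
opening: 1.0
grasp_force: 0.0
```

```bash
python3 -c "
from h import *
go([449.2,-331,13],[np.pi,0,1.118])"
```

```text
t 3.53 p [ 449.8 -331.7   14. ] rpy [3.138 0.    1.119] F [ 0.5  1.6 -0.6] grasp 0.0 1.0
dp [ 0.01  -0.021  0.025] rot [0.03  0.003 0.011]
```

Call:
play_rows --dp '[[0, 0, 0], [0, 0, 0], [0, 0, 0], [0, 0, 0], [0, 0, 0]]' --rot '[[0, 0, 0], [0, 0, 0], [0, 0, 0], [0, 0, 0], [0, 0, 0]]' --fingers 0 --grip_force 60

```text
clock: 3.95
eef_pos: [449.0, -331.3, 12.6]
tcp_rot: [3.141, -0.0, 1.119]
contact_force: [-0.2, 0.6, -0.8]
opening: 0.301
grasp_force: 0.0
```

Call:
play_rows --dp '[[0, 0, 0], [0, 0, 0], [0, 0, 0], [0, 0, 0], [0, 0, 0]]' --rot '[[0, 0, 0], [0, 0, 0], [0, 0, 0], [0, 0, 0], [0, 0, 0]]'

```text
clock: 4.37
eef_pos: [449.1, -331.4, 12.7]
tcp_rot: [3.14, 0.0, 1.119]
contact_force: [-0.5, -0.2, 2.6]
opening: 0.132
grasp_force: 58.9
```

Call:
play_rows --dp '[[0, 0, -0.5], [0, 0, -1.4], [0, 0, -2.4], [0, 0, -3.4], [0, 0, -4.4]]' --rot '[[0, 0, 0], [0, 0, 0], [0, 0, 0], [0, 0, 0], [0, 0, 0]]'

```text
clock: 4.78
eef_pos: [448.2, -330.7, 190.0]
tcp_rot: [-3.141, -0.0, 1.119]
contact_force: [0.5, -0.8, -2.7]
opening: 0.129
grasp_force: 58.6
```

```bash
python3 -c "
from h import *
go([590,-205,270],[np.pi,0,2.061])"
```

```text
t 4.78 p [ 448.2 -330.7  190. ] rpy [-3.141 -0.     1.119] F [ 0.5 -0.8 -2.7] grasp 58.6 0.129
dp [ 4.375  1.818 -1.999] rot [-2.000e-03 -4.000e-03 -8.994e+00]
```

Call:
play_rows --dp '[[0.6, 0.25, -0.4], [1.2, 0.5, -0.8], [1.8, 0.75, -1.2], [2.4, 1.0, -1.6], [3.0, 1.25, -2.0]]' --rot '[[0, 0, -1], [0, 0, -2], [0, 0, -3], [0, 0, -4], [0, 0, -5]]'

```text
clock: 5.2
eef_pos: [546.4, -244.0, 269.2]
tcp_rot: [3.141, 0.0, 1.648]
contact_force: [0.4, -0.6, -2.1]
opening: 0.132
grasp_force: 58.8
```

```bash
python3 -c "
from h import *
go([590,-205,270],[np.pi,0,2.061])"
```

```text
t 5.2 p [ 546.4 -244.   269.2] rpy [3.141 0.    1.648] F [ 0.4 -0.6 -2.1] grasp 58.8 0.132
dp [ 0.888  1.16  -0.02 ] rot [ 1.000e-03  1.000e-03 -3.947e+00]
```

Call:
play_rows --dp '[[0.25, 0.3, 0], [0.5, 0.6, 0], [0.7, 0.9, 0], [0.9, 1.16, 0], [0.9, 1.16, 0]]' --rot '[[0, 0, -1], [0, 0, -2], [0, 0, -3], [0, 0, -3.95], [0, 0, -3.95]]'

```text
clock: 5.62
eef_pos: [591.0, -204.1, 268.1]
tcp_rot: [3.141, -0.0, 2.063]
contact_force: [-0.5, -0.5, -1.4]
opening: 0.133
grasp_force: 58.8
```

Call:
play_rows --dp '[[0, 0, 0], [0, 0, 0], [0, 0, 0]]' --rot '[[0, 0, 0], [0, 0, 0], [0, 0, 0]]'

```text
clock: 5.87
eef_pos: [589.2, -206.3, 268.6]
tcp_rot: [-3.142, 0.0, 2.054]
contact_force: [-0.4, -0.2, -0.8]
opening: 0.133
grasp_force: 58.8
```

```bash
python3 -c "
from h import *
f=wrist('w3')
go([590,-205,270],[np.pi,0,2.061])"
```

```text
t 5.92 p [ 589.2 -206.3  268.7] rpy [3.141e+00 1.000e-03 2.054e+00] F [ 0.1 -1.5 -1.8] grasp 58.8 0.129
dp [ 0.02   0.032 -0.033] rot [ 0.002  0.006 -0.065]
```

View pics/w3.png

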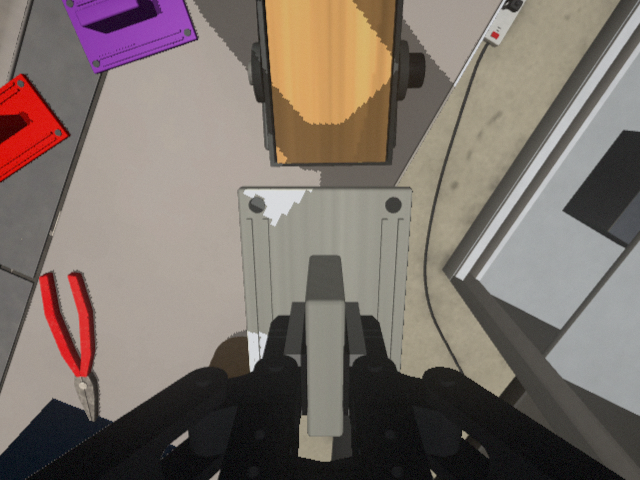

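The low edge of the pad runs (276,163)–(390,164) and the held sink's front edge (238,188)–(411,188), so they are parallel. I'll tilt to the estimated pad normal so the whole pad comes into view.

```bash
cat >> h.py <<'E'
def padgo(q,x,y,z):
    "q: fixture x,y,yaw,tilt; x,y,z TCP in pad_face frame"
    A=Ro.from_euler('ZY',[q[2],-q[3]]);c=np.array([q[0],q[1],60])+A.apply([0,0,40])
    B=A*Ro.from_euler('x',np.pi);p=c+A.apply([x,y,z]);print('target',p.round(1));go(p,B)
    s=telemetry.sense();Ac=Ro.from_euler('xyz',s['tcp_rot']);print('now in pad frame',A.inv().apply(s['eef_pos']-c).round(1),'rotvec',(A.inv()*Ac*Ro.from_euler('x',np.pi).inv()).as_rotvec().round(3))
E
python3 -c "
from h import *
padgo([544,-114.3,2.065,.225],-115,0,150)"
```

```text
target [ 617.3 -250.3  219.6]
t 5.92 p [ 589.2 -206.3  268.7] rpy [3.141e+00 1.000e-03 2.054e+00] F [ 0.1 -1.5 -1.8] grasp 58.8 0.129
dp [-1.299  0.11   1.229] rot [ 0.014  2.155 -0.102]
now in pad frame [-53.3   3.8 186.3] rotvec [-0.001  0.226 -0.011]
```

Call:
play_rows --dp '[[-0.3, 0.1, 0], [-0.6, 0.1, 0], [-0.9, 0.1, 0], [-0.9, 0.1, 0], [-0.9, 0.1, 0]]' --rot '[[0, 0.7, 0], [0, 1.4, -0.1], [0, 2.15, -0.1], [0, 2.15, -0.1], [0, 2.15, -0.1]]'

```text
clock: 6.33
eef_pos: [609.9, -237.6, 267.6]
tcp_rot: [3.141, -0.225, 2.064]
contact_force: [-0.1, 0.7, -2.2]
opening: 0.132
grasp_force: 58.8
```

Call:
play_rows --dp '[[0, 0, 0], [0, 0, 0], [0, 0, 0]]' --rot '[[0, 0, 0], [0, 0, 0], [0, 0, 0]]'

```text
clock: 6.58
eef_pos: [609.9, -235.0, 269.4]
tcp_rot: [3.139, -0.223, 2.068]
contact_force: [-0.8, 0.0, -0.9]
opening: 0.133
grasp_force: 58.8
```

```bash
python3 -c "
from h import *
f=wrist('w4')
padgo([544,-114.3,2.065,.225],0,0,60)
s=telemetry.sense();print(s['eef_pos'],s['tcp_rot'])"
```

```text
target [ 554.6 -133.9  157.5]
t 6.63 p [ 610.  -235.   269.5] rpy [ 3.139 -0.223  2.068] F [-0.9  0.8 -1.6] grasp 58.8 0.131
dp [ 2.19  -0.019  3.369] rot [0.015 0.016 0.027]
now in pad frame [-87.4  -0.8 194.9] rotvec [-0.002  0.002  0.003]
[ 609.97207673 -235.01662344  269.48301894] [ 3.13940438 -0.22331816  2.06791712]
```

View pics/w4.png

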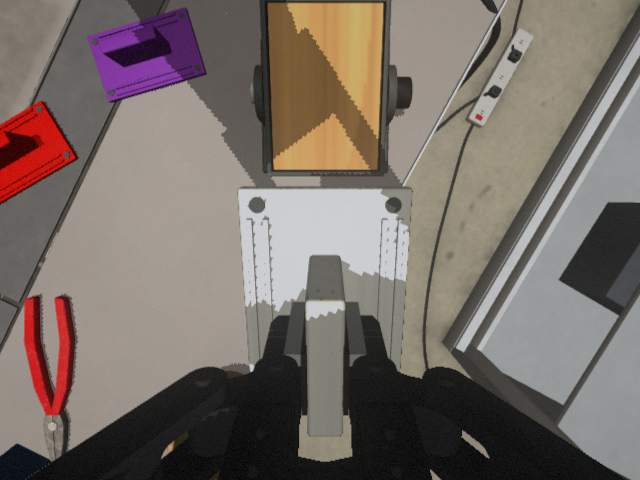

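The whole pad is in view, with corners at about (266,2), (385,2), (380,171) and (272,170), against the held sink's front edge at (238,188)–(411,188). Next I'll get sub-pixel edges of the wood and fit.

```bash
cat > fit4.py <<'E'
from fit import *
import cv2
f=C['w4']=pickle.load(open('w4.pkl','rb'))
h=cv2.cvtColor(f['color'],cv2.COLOR_RGB2HSV);m=((h[...,0]>8)&(h[...,0]<26)&(h[...,1]>100)&(h[...,2]>50)).astype(np.uint8)
m[185:]=0;m[:,:240]=0;m[:,410:]=0;m=cv2.morphologyEx(m,cv2.MORPH_OPEN,np.ones((3,3)))
rows=np.arange(12,160);l=[np.flatnonzero(m[r])[0]-.5 for r in rows];rr=[np.flatnonzero(m[r])[-1]+.5 for r in rows]
cols=np.arange(280,373);bo=[np.flatnonzero(m[:,c])[-1]+.5 for c in cols];to=[np.flatnonzero(m[:,c])[0]-.5 for c in cols]
fitl=lambda a,b:np.polyfit(a,b,1) if 0 else np.polyfit(a,np.where(abs(b-np.median(b))<12,b,np.median(b)),1)
pl,pr,pb,pt=[np.polyfit(a,b,1) for a,b in((rows,l),(rows,rr),(cols,bo),(cols,to))]
print('std',[np.std(np.polyval(p,a)-b).round(2) for p,a,b in((pl,rows,l),(pr,rows,rr),(pb,cols,bo),(pt,cols,to))])
def X(pv,ph): # u=pv0*v+pv1, v=ph0*u+ph1
    v=(ph[0]*pv[1]+ph[1])/(1-ph[0]*pv[0]);return pv[0]*v+pv[1],v
P=np.array([X(pr,pt),X(pr,pb),X(pl,pb),X(pl,pt)]);print(P.round(1))
g=lambda q:(lambda A,c:(proj('w4',A.apply(L)+c)-P).ravel())(*padpose(q))
q0=[544,-114.3,2.065,.225]
print('res0',g(q0).round(1))
for fn in(g,lambda q:np.r_[fr(q),2*g(q)]):
    a=least_squares(fn,q0);print(a.x.round(3),a.cost.round(2),g(a.x).round(1),padpose(a.x)[1].round(1))
# free 6-dof
g6=lambda v:(proj('w4',Ro.from_rotvec(v[3:]).apply(padpose(q0)[0].apply(L))+padpose(q0)[1]+v[:3])-P).ravel()
b=least_squares(g6,np.zeros(6),x_scale=[1,1,1,.01,.01,.01]);print('6dof',b.x.round(3),padpose(q0)[0].inv().apply(b.x[3:]).round(3),b.cost)
A=Ro.from_euler('xyz',f['rpy']);H=np.array([(50,-32,6.7),(50,32,6.7),(25,6,-33.3),(-25,-6,-33.3)]);print('sink pred',proj('w4',A.apply(H)+f['p']).round(1))
E
python3 fit4.py
```

```text
std [np.float64(0.28), np.float64(0.32), np.float64(0.0), np.float64(0.0)]
[[384.2   1.5]
 [377.5 169.5]
 [273.1 169.5]
 [266.7   1.5]]
res0 [-0.6  0.2 -0.9  0.8 -0.9  0.6 -1.  -0.1]
[ 5.44606e+02 -1.14087e+02  2.06700e+00  2.13000e-01] 0.28 [ 0.1 -0.3  0.2  0.4 -0.1  0.4 -0.1 -0.4] [ 548.6 -121.5   99.1]
[ 5.4466e+02 -1.1423e+02  2.0670e+00  2.0800e-01] 5.23 [-0.  -0.3  0.2  0.4 -0.2  0.4 -0.1 -0.4] [ 548.6 -121.5   99.1]
6dof [ 2.480e-01  8.930e-01 -1.082e+00 -6.000e-03 -5.000e-03  1.000e-03] [-0.002  0.007  0.002] 0.02666612999578027
sink pred [[237.1 190.8]
 [415.2 190.8]
 [347.3 305.1]
 [307.8 443.2]]
```

```bash
python3 -c "
from h import *
padgo([544.6,-114.1,2.067,.214],0,0,50)"
```

```text
target [ 553.7 -130.9  147.9]
t 6.63 p [ 610.  -235.   269.5] rpy [ 3.139 -0.223  2.068] F [-0.9  0.8 -1.6] grasp 58.8 0.131
dp [ 2.212e+00 -3.000e-03  3.618e+00] rot [ 0.019 -0.089  0.008]
now in pad frame [-8.980e+01  1.000e-01  1.939e+02] rotvec [-0.002 -0.009  0.001]
```

Call:
play_rows --dp '[[0.6, 0, 0.6], [1.2, 0, 1.3], [1.8, 0, 2.1], [2.2, 0, 2.9], [2.2, 0, 3.6]]' --rot '[[0, -0.09, 0], [0, -0.09, 0], [0, -0.09, 0], [0, -0.09, 0], [0, -0.09, 0]]'

```text
clock: 7.05
eef_pos: [552.2, -128.7, 147.9]
tcp_rot: [3.14, -0.215, 2.069]
contact_force: [0.8, 0.7, -1.9]
opening: 0.132
grasp_force: 58.9
```

Call:
play_rows --dp '[[0, 0, 0], [0, 0, 0], [0, 0, 0], [0, 0, 0], [0, 0, 0]]' --rot '[[0, 0, 0], [0, 0, 0], [0, 0, 0], [0, 0, 0], [0, 0, 0]]'

```text
clock: 7.47
eef_pos: [555.8, -133.1, 149.7]
tcp_rot: [3.138, -0.212, 2.067]
contact_force: [-0.8, -0.3, -1.9]
opening: 0.134
grasp_force: 58.7
```

```bash
python3 -c "
from h import *
f=wrist('w5')
padgo([544.6,-114.1,2.067,.214],0,0,20)
f=wrist('w5');padgo([544.6,-114.1,2.067,.214],0,0,20)"
```

```text
target [ 550.7 -125.3  118.6]
t 7.52 p [ 555.4 -132.9  149.4] rpy [ 3.138 -0.213  2.067] F [-0.1  0.1 -2.1] grasp 58.7 0.135
dp [ 0.057 -0.017  0.799] rot [ 0.034  0.01  -0.001]
now in pad frame [-2.2 -0.6 51.9] rotvec [-0.004  0.001 -0.   ]
target [ 550.7 -125.3  118.6]
t 7.57 p [ 555.2 -132.8  149.1] rpy [ 3.138 -0.213  2.067] F [ 0.1 -0.1 -1.2] grasp 58.7 0.134
dp [ 0.052 -0.013  0.79 ] rot [ 0.031  0.006 -0.002]
now in pad frame [-2.1 -0.4 51.6] rotvec [-0.003  0.001 -0.   ]
```

View pics/w5.png

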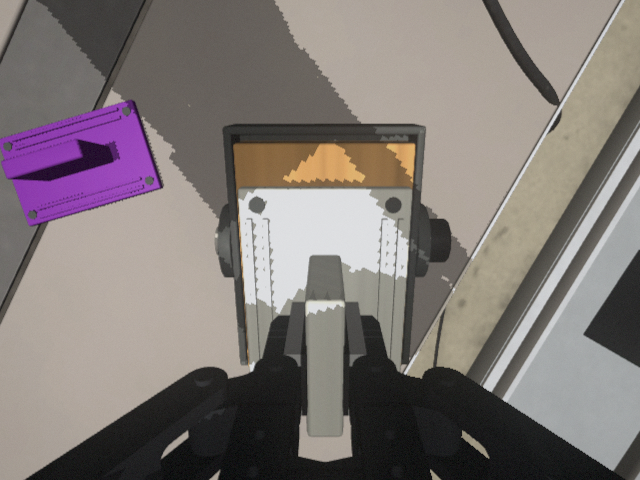

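The sink (238–411) sits centred and square over the pad (232–415), and the edges are parallel. Descending along the normal.

Call:
play_rows --dp '[[0.05, 0, 0.3], [0.05, 0, 0.6], [0.05, 0, 0.75], [0.05, 0, 0.75], [0.05, 0, 0.75]]' --rot '[[0.03, 0, 0], [0.03, 0, 0], [0.03, 0, 0], [0.03, 0, 0], [0.03, 0, 0]]'

```text
clock: 7.98
eef_pos: [549.8, -124.4, 118.2]
tcp_rot: [-3.139, -0.216, 2.067]
contact_force: [-0.3, 0.0, -1.7]
opening: 0.134
grasp_force: 58.9
```

Call:
play_rows --dp '[[0, 0, 0], [0, 0, 0], [0, 0, 0], [0, 0, 0], [0, 0, 0]]' --rot '[[0, 0, 0], [0, 0, 0], [0, 0, 0], [0, 0, 0], [0, 0, 0]]'

```text
clock: 8.4
eef_pos: [550.6, -124.8, 119.4]
tcp_rot: [-3.141, -0.215, 2.067]
contact_force: [-0.9, -0.5, -2.4]
opening: 0.134
grasp_force: 58.9
```

```bash
cat >> h.py <<'E'
def st():
    s=telemetry.sense();A=Ro.from_euler('xyz',s['tcp_rot']);print('F tool',A.inv().apply(s['contact_force']).round(2),'T tool',A.inv().apply(s['wrist_torque']).round(3))
E
python3 -c "
from h import *
st();padgo([544.6,-114.1,2.067,.214],0,0,13)"
```

```text
F tool [-0.49 -1.05  2.3 ] T tool [-0.014 -0.143  0.022]
target [ 550.  -124.   111.8]
t 8.4 p [ 550.6 -124.8  119.4] rpy [-3.141 -0.215  2.067] F [-0.9 -0.5 -2.4] grasp 58.9 0.134
dp [-0.017 -0.004  0.19 ] rot [-0.01  -0.005  0.002]
now in pad frame [ 0.7 -0.2 20.6] rotvec [ 0.001 -0.001  0.   ]
```

Call:
play_rows --dp '[[0, 0, 0.05], [0, 0, 0.1], [0, 0, 0.1], [0, 0, 0.1], [0, 0, 0.1]]' --rot '[[0, 0, 0], [0, 0, 0], [0, 0, 0], [0, 0, 0], [0, 0, 0]]'

```text
clock: 8.82
eef_pos: [549.9, -123.9, 115.1]
tcp_rot: [-3.14, -0.215, 2.067]
contact_force: [0.4, 0.6, -3.1]
opening: 0.129
grasp_force: 58.9
```

```bash
python3 -c "
from h import *
st();padgo([544.6,-114.1,2.067,.214],0,0,7)"
```

```text
F tool [-0.33  0.63  3.06] T tool [ 0.067 -0.1   -0.011]
target [ 549.4 -122.9  105.9]
t 8.82 p [ 549.9 -123.9  115.1] rpy [-3.14  -0.215  2.067] F [ 0.4  0.6 -3.1] grasp 58.9 0.129
dp [-0.02  -0.     0.231] rot [-0.014 -0.01   0.001]
now in pad frame [ 0.8 -0.  16.2] rotvec [ 0.001 -0.001  0.   ]
```

Call:
play_rows --dp '[[0, 0, 0.05], [0, 0, 0.1], [0, 0, 0.1], [0, 0, 0.1], [0, 0, 0.1]]' --rot '[[0, 0, 0], [0, 0, 0], [0, 0, 0], [0, 0, 0], [0, 0, 0]]'

```text
clock: 9.23
eef_pos: [549.7, -123.3, 111.4]
tcp_rot: [-3.14, -0.215, 2.067]
contact_force: [0.2, -0.1, 0.4]
opening: 0.13
grasp_force: 59.3
```

```bash
python3 -c "
from h import *
st();padgo([544.6,-114.1,2.067,.214],0,0,7)"
```

```text
F tool [-0.08  0.15 -0.47] T tool [-0.05  -0.159  0.005]
target [ 549.4 -122.9  105.9]
t 9.23 p [ 549.7 -123.3  111.4] rpy [-3.14  -0.215  2.067] F [ 0.2 -0.1  0.4] grasp 59.3 0.13
dp [-0.017 -0.003  0.137] rot [-0.011 -0.007  0.001]
now in pad frame [ 0.7 -0.1 12.5] rotvec [ 0.001 -0.001  0.   ]
```

Call:
play_rows --dp '[[0, 0, 0.03], [0, 0, 0.06], [0, 0, 0.08], [0, 0, 0.08], [0, 0, 0.08]]' --rot '[[0, 0, 0], [0, 0, 0], [0, 0, 0], [0, 0, 0], [0, 0, 0]]'

```text
clock: 9.65
eef_pos: [549.4, -122.6, 108.3]
tcp_rot: [-3.14, -0.215, 2.067]
contact_force: [-0.7, -0.2, 3.9]
opening: 0.134
grasp_force: 59.7
```

```bash
python3 -c "
from h import *
st();padgo([544.6,-114.1,2.067,.214],0,0,7)"
```

```text
F tool [ 0.95 -0.71 -3.77] T tool [-0.058 -0.199 -0.002]
target [ 549.4 -122.9  105.9]
t 9.65 p [ 549.4 -122.6  108.3] rpy [-3.14  -0.215  2.067] F [-0.7 -0.2  3.9] grasp 59.7 0.134
dp [-0.017 -0.004  0.057] rot [-0.011 -0.007  0.002]
now in pad frame [ 0.7 -0.1  9.3] rotvec [ 0.001 -0.001  0.   ]
```

Call:
play_rows --dp '[[0, 0, 0.03], [0, 0, 0.06], [0, 0, 0.06], [0, 0, 0.06], [0, 0, 0.06]]' --rot '[[0, 0, 0], [0, 0, 0], [0, 0, 0], [0, 0, 0], [0, 0, 0]]'

```text
clock: 10.07
eef_pos: [549.2, -122.2, 106.0]
tcp_rot: [-3.141, -0.215, 2.067]
contact_force: [-1.0, -0.6, 4.9]
opening: 0.13
grasp_force: 60.0
```

```bash
python3 -c "
from h import *
st();padgo([544.6,-114.1,2.067,.214],0,0,7)"
```

```text
F tool [ 0.97 -1.17 -4.81] T tool [-0.009 -0.172  0.043]
target [ 549.4 -122.9  105.9]
t 10.07 p [ 549.2 -122.2  106. ] rpy [-3.141 -0.215  2.067] F [-1.  -0.6  4.9] grasp 60.0 0.13
dp [-0.018 -0.004 -0.002] rot [-0.01  -0.006  0.002]
now in pad frame [ 0.7 -0.2  6.9] rotvec [ 0.001 -0.001  0.   ]
```

Call:
play_rows --dp '[[0, 0, 0.01], [0, 0, 0.01], [0, 0, 0.01], [0, 0, 0.01], [0, 0, 0.01]]' --rot '[[0, 0, 0], [0, 0, 0], [0, 0, 0], [0, 0, 0], [0, 0, 0]]'

```text
clock: 10.48
eef_pos: [549.1, -122.1, 105.6]
tcp_rot: [-3.141, -0.215, 2.067]
contact_force: [-0.5, 0.3, 6.6]
opening: 0.134
grasp_force: 60.0
```

```bash
python3 -c "
from h import *
import cv2
from rig import optics
for i in range(6): st();f=optics.grab_frame('scene')
a=f['color'][245:320,325:405,::-1];cv2.imwrite('pics/fin.png',cv2.resize(a,None,fx=8,fy=8,interpolation=cv2.INTER_CUBIC))
padgo([544.6,-114.1,2.067,.214],0,0,7)"
```

```text
F tool [ 1.9  -0.32 -6.35] T tool [ 0.111 -0.123  0.021]
F tool [ 1.44 -1.47 -4.38] T tool [ 0.083 -0.15   0.004]
F tool [ 0.52  0.04 -5.51] T tool [ 0.045 -0.145 -0.025]
F tool [ 1.24 -0.99 -5.6 ] T tool [ 0.059 -0.122  0.005]
F tool [ 1.07 -0.06 -4.44] T tool [ 0.1   -0.119  0.026]
F tool [ 1.11 -0.82 -6.12] T tool [ 0.091 -0.148  0.038]
target [ 549.4 -122.9  105.9]
t 10.78 p [ 549.1 -122.1  105.6] rpy [-3.141 -0.215  2.067] F [-0.6 -0.8  5.4] grasp 60.0 0.134
dp [-0.017 -0.004 -0.011] rot [-0.01  -0.006  0.002]
now in pad frame [ 0.7 -0.2  6.6] rotvec [ 0.001 -0.001  0.   ]
```

View pics/fin.png

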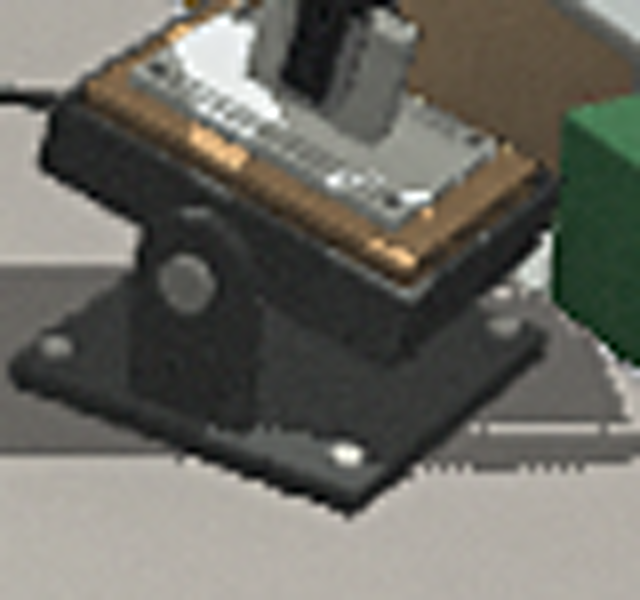

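The sink lies flush and centred on the pad. The pad's edge is mostly down in the cradle, and the normal force is about 7 N, which matches half travel. Handing in.

```bash
python3 -c "
from rig import r
print(r.sign_off())"
```

```text
the job is handed in; nothing more can be done
None
```

I handed the job in at about 10.8 s of the 38 s limit, with the rectangular heat sink still gripped and pressed flush on the pad at about 7 N (roughly 6 mm in, judged from force and tool height); sign-off returned no pass or fail.

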